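Snap the lifting handle onto the rover

ROBOT

A 6-joint arm with a two-finger parallel gripper is mounted at the origin on the work surface. World frame = base frame: x ahead of the robot, y to its left, z up, the work surface at z = 0. Lengths are in m, angles in rad, forces in N, time in s.
With the tool pointing down it reaches from about 0.275 to 0.825 m from the base axis. Payload 5.2 kg.
Tool frame: the origin (TCP) lies midway between the tips of the shut fingers; the grasp point (between the pads) lies 19 mm behind it; x points along the fingers, y is the direction in which the jaws open and shut, and the axes are right-handed (so a half turn about x gives the same grasp; the last joint's range is limited). The gripper opens to 93 mm and grips with 3 to 60 N. Pads are 15 mm wide; open, the fingers measure 128 mm over their backs; the gripper's body (75 mm by 188 mm) begins 65 mm behind the grasp point.
Start: joints at [1.003, 0.259, 1.535, -0, 1.348, -0.203], TCP at [0.196, 0.514, 0.219] pointing down, gripper open.
Joint ranges: [-3.14, 3.14], [-0.91, 2.08], [0.19, 2.58], [-1.22, 4.36], [0.22, 2.71], [-3.12, 3.12]. Speed limits (rad/s): [2.57, 2.57, 3.14, 3.14, 3.14, 3.14].

INTERFACE

Orientations are given as a rotation vector (axis times angle).
In Python, from station import r gives the robot as it stands. The module is installed in compiled form; this text tells all that it offers.
- The arm moves only by the shell command python3 -m creep 'ROWS'. ROWS is JSON, a list of rows, each a list of 7 numbers: the shift along the world's x, y, z normalised to -1 to 1, where 1 is 200 mm, then the turn, a rotation vector about the world's x, y, z normalised to -1 to 1, where 1 is 0.5 rad, then the opening, from 0 (shut) to 1 (fully open). A call has 1 to 20 rows; each row is the pose to reach, as a shift and turn from the pose measured when the call began; what a row does not reach only later rows make up. A row lasts 1/8 s, in which the tool goes at most 62.5 mm and 10.7 degrees, less where a joint would pass 70% of its speed; a pose out of reach is approached as far as the arm can. A call with a number of a shift or a turn outside -1 to 1 is refused whole. A call with a gripper value outside its range is refused whole. The fingers move at their own pace and stop on an object; the grip force is fixed at half the most. Time passes only in rows, so rows that repeat a pose let the fingers close. It gives the time, the measured TCP pose, the force and the opening at its end, in the units of the state.
- r.sense(): the state, without advancing time (a new reading comes with each control period).
- r.read_camera(name): name is "scene" or "side" or "wrist"; returns a dict with "pixels" (400x640x3 uint8, red, green, blue), "intrinsics" (3x3 intrinsics, pixels), "R" (3x3) and "t" (3): a world point X has camera coordinates R X + t. Camera axes: x right, y down, z forward; pixel columns grow to the right and rows downward; lengths in m; the calibration is good to about 2 mm. The wrist camera is an equidistant fisheye: a pixel r from the principal point sees the ray r / f radians off the axis. A picture is of the moment at which its call begins. There is no depth.
- r.close_job(): hands the job in, once; it reports no verdict.
Trained networks look in the newest picture that a camera, given by its name, has taken for a name from the list of things; names that differ only in an ending like _2 or _b are one class to them, and where a whole thing is asked for, a point or a joint stands for the part that bears it (a point fixed in the world has none). Each returns a list of dicts, best first, with "p" (0 to 1); they miss things now and then, are a little off and sometimes report something else, mostly with a low value. They report only what shows in the picture. A call takes as long as a camera call. They do not tell look-alikes from the thing itself.
- r.spot_in(camera, target): "extent" ([centre column, centre row, width, height] in pixels, round what is visible of it).
- r.masks_of(camera, target): "mask" (400x640 bool, what is visible of it) and "extent" ([centre column, centre row, width, height] in pixels, round what is visible of it).
- r.landmark_of(camera, target): "pixel" ([column, row] in pixels: a listed point, or the origin of a listed thing).
The state is a dict: "clock": time; "joint_pos": joint angles; "qvel": joint speeds; "joint_efforts": joint torques, N m; "eef_pos": TCP position; "eef_rot": TCP orientation; "force": force on the tool from outside, world axes, zero at the start; "torque": the same for the moment, N m; "opening": opening from 0.0 (shut) to 1.0 (fully open).
Only numpy, scipy, OpenCV 4.12 (cv2) and the standard library are available. Lean on these libraries where they do the work, as an engineer would, in place of code of your own. Each camera call takes 0.05 s, during which the arm holds its last target.

TASK

Fit the lifting handle to the wheeled robot parked on the bench: take the snap hook (rectangular black grip, sprung gate across its mouth), hold it upright and push it straight down over the tall steel staple in the middle of the robot's deck until the gate flicks shut under the bar and its feet stand on the deck, then let go and leave it standing there. Leave the gateless hook with the round grip where it stands.

Things in the scene. Friction and masses are not known exactly. Their poses are not given: they have to be found in the camera images.
- snap_hook: Loose steel snap hook standing on its feet, 0.25 kg. Origin: on the ground midway between its feet, z up the grip. Legs 22 thick in x (feet 34), 58 over all in y; mouth open downwards, 30 wide in y, flared to 40 at the feet, roof 58 above them. Black rectangular grip 26 in y, 28 in x, centred, 66 to 126 above the feet: pinch it across y from above. The bar goes along x, either way round. (mm)
- gate (a joint): Sprung flap, 32 mm long, across the snap hook's mouth 13 mm above the feet, hinged on the -y leg. 0 = shut (straight across); grows as it swings up into the hook, to 1.57 rad. The bar pushes it open from below against 5 to 10 N (more if near the hinge); it springs shut below the bar by the time the bar is 49 mm above the feet. It cannot open downwards.
- lift_bar (a point): Middle of the round top bar (8 mm thick, along this frame's x, 74 mm free between posts) of the tall staple in the middle of the fixed wheeled robot's black deck (300 x 170 mm, 65 mm above bench). Bar 51 mm above deck: with the hook's feet on the deck it is 51 mm above the feet, 3 mm under the roof. Not the low loop (16 mm) at the deck's end. Deck fittings are under 30 mm high, clear of the feet.
- open_hook: Bystander: a loose upright hook without a gate, 58 mm wide, 115 mm tall, with a round black grip 32 mm across. Origin on the ground between its feet. Leave it alone.
Not all that is in view belongs to the job. Leave any green or red look-alike of the snap_hook alone.

How it is judged:
At the end, for the whole second after the job is handed in: The tall staple's bar is inside the snap hook's mouth, 42 to 60 mm above the feet and between the legs (within 22 mm of the hook's middle plane across, 35 mm along), the gate is shut beneath it (under 0.15 rad), and the hook stands upright within 0.2 rad, at rest and released (value of joint gate below 0.15 rad and z of lift_bar in the frame of snap_hook between 0.042 and 0.06 m and y of lift_bar in the frame of snap_hook between -0.022 and 0.022 m and x of lift_bar in the frame of snap_hook between -0.035 and 0.035 m and angle between snap_hook's own z axis and vertical below 0.2 rad and linear speed of snap_hook below 0.02 m/s); the robot touches nothing.
It fails at once if the gateless hook is moved more than 30 mm or knocked over (distance of open_hook from where it was at the start of the episode above 0.03 m or angle between open_hook's own z axis and vertical above 0.5 rad).
It also fails if it takes over 42 s, if anything falls off the work surface, if the arm or the gripper's body presses on something with over 40 N, if the wrist force passes 120 N, or if a joint passes its speed limit or range.

## Working session

There is one attempt and no reset: what is moved stays moved. The work goes in short steps, Python scripts to look and compute and a shell command to move; the robot and the scene stay as the last step left them, time stands still between calls to the robot, and variables do not carry over. Pictures are saved under pics/ and viewed, and the job is handed in when it is done.

```bash
mkdir -p pics; cat > h.py <<'E'
import numpy as np, cv2, pickle
from station import r
def snap(n,tag):
    c=r.read_camera(n); cv2.imwrite(f'pics/{tag}_{n}.png',c['pixels'][:,:,::-1]); pickle.dump(c,open(f'pics/{tag}_{n}.pkl','wb')); return c
def ray(c,p):
    K=np.array(c['intrinsics']);R=np.array(c['R']);t=np.array(c['t'])
    d=np.array([(p[0]-K[0,2])/K[0,0],(p[1]-K[1,2])/K[1,1],1.]);d=R.T@d;return -R.T@t,d/np.linalg.norm(d)
def onz(c,p,z):
    o,d=ray(c,p);return o+d*(z-o[2])/d[2]
def tri(l):
    A=np.zeros((3,3));b=np.zeros(3)
    for c,p in l:
        o,d=ray(c,p);M=np.eye(3)-np.outer(d,d);A+=M;b+=M@o
    X=np.linalg.solve(A,b);return X,[np.linalg.norm((np.eye(3)-np.outer(d,d))@(X-o)) for o,d in [ray(c,p) for c,p in l]]
def proj(c,X):
    q=np.array(c['R'])@X+np.array(c['t']);q=np.array(c['intrinsics'])@q;return q[:2]/q[2]
E
python3 - <<'E'
from h import *
for n in ('scene','side','wrist'):
    c=snap(n,'a'); print(n,np.round(-np.array(c['R']).T@c['t'],3), c['intrinsics'][0][0])
    for t in ('snap_hook','lift_bar','open_hook','gate'):
        try:
            print(t,[(round(d['p'],2),np.round(d['pixel'],1).tolist()) for d in r.landmark_of(n,t)][:3],[(round(d['p'],2),np.round(d['extent'],1).tolist()) for d in r.spot_in(n,t)][:3])
        except Exception as e: print(t,e)
print(r.sense())
E
```

```text
scene [ 0.951 -0.54   0.636] 363.04262407153425
snap_hook [(0.85, [287.4, 242.7]), (0.66, [283.4, 217.8]), (0.55, [324.5, 257.3])] [(0.93, [289.8, 226.7, 32.5, 53.7]), (0.9, [281.1, 197.7, 21.2, 47.7]), (0.64, [327.6, 238.8, 28.1, 58.3])]
lift_bar [(0.71, [366.6, 141.6])] [(0.91, [364.8, 172.0, 125.9, 87.8])]
open_hook [(0.57, [208.1, 309.6]), (0.23, [292.5, 243.8])] [(0.89, [206.6, 293.8, 38.5, 49.3])]
gate it knows: lift_bar, open_hook, snap_hook
side [ 0.286 -0.907  0.691] 479.3835226861579
snap_hook [(0.94, [295.4, 241.4]), (0.72, [336.3, 243.6]), (0.71, [368.7, 234.4])] [(0.78, [296.1, 219.1, 25.7, 63.2]), (0.56, [337.2, 227.5, 23.5, 58.3]), (0.56, [369.0, 213.8, 30.6, 54.3])]
lift_bar [(0.74, [285.0, 139.6])] [(0.81, [289.8, 169.3, 119.9, 75.7])]
open_hook [(0.86, [374.0, 330.2])] [(0.94, [376.4, 308.2, 25.1, 61.8]), (0.25, [291.0, 170.2, 123.8, 74.3])]
gate it knows: lift_bar, open_hook, snap_hook
wrist [0.12  0.543 0.385] 309.70691628693146
snap_hook [] []
lift_bar [] [(0.82, [223.7, 360.2, 58.6, 31.3])]
open_hook [] []
gate it knows: lift_bar, open_hook, snap_hook
{'clock': 1.05, 'joint_pos': array([ 1.00318155e+00,  2.58564884e-01,  1.53499205e+00,  1.05116672e-05,
        1.34798229e+00, -2.02787037e-01]), 'qvel': array([ 0.00219715, -0.00055549, -0.00110537,  0.00052974, -0.00046907,
        0.00042163]), 'joint_efforts': array([ 1.24663347e-03, -4.37197709e+01, -2.84313637e+01,  7.22232135e-02,
        3.08845611e-02, -5.93384857e-05]), 'eef_pos': array([0.19621009, 0.51382775, 0.21867485]), 'eef_rot': array([ 0.28629102,  1.55176536, -0.28620681]), 'force': array([ 0.01466328, -0.50331694,  0.05278088]), 'torque': array([-0.02508996, -0.01267708,  0.03968044]), 'opening': 1.0012624493555426}
```

View pictures.

View pics/a_scene.png

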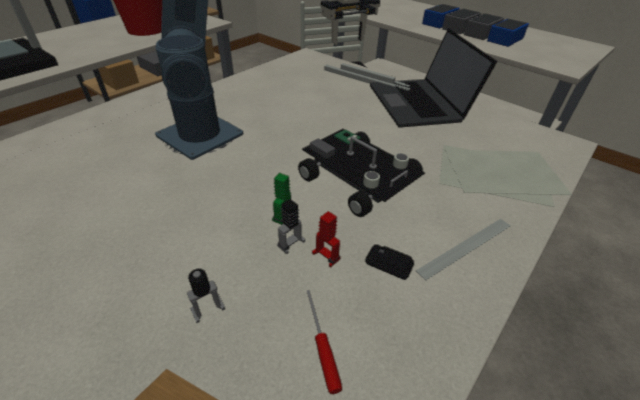

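View pics/a_side.png

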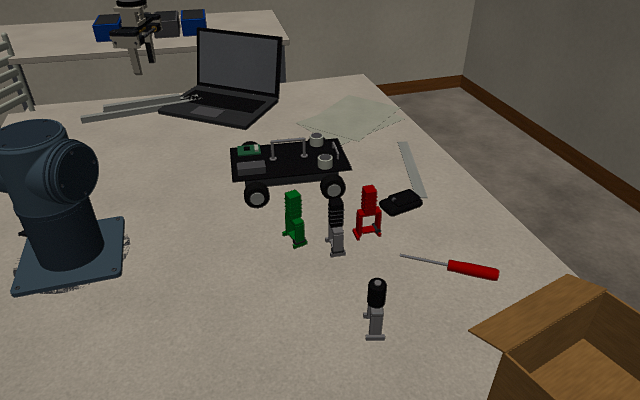

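```bash
python3 - <<'E'
import cv2
a=cv2.imread('pics/a_scene.png');b=cv2.imread('pics/a_side.png')
cv2.imwrite('pics/a_sc2.png',cv2.resize(a[120:330,180:440],None,fx=3,fy=2.85,interpolation=cv2.INTER_CUBIC)[:600,:780])
cv2.imwrite('pics/a_si2.png',cv2.resize(b[120:350,215:415],None,fx=2.6,fy=2.6,interpolation=cv2.INTER_CUBIC)[:600])
E
```

```text
(no output)
```

View pics/a_sc2.png

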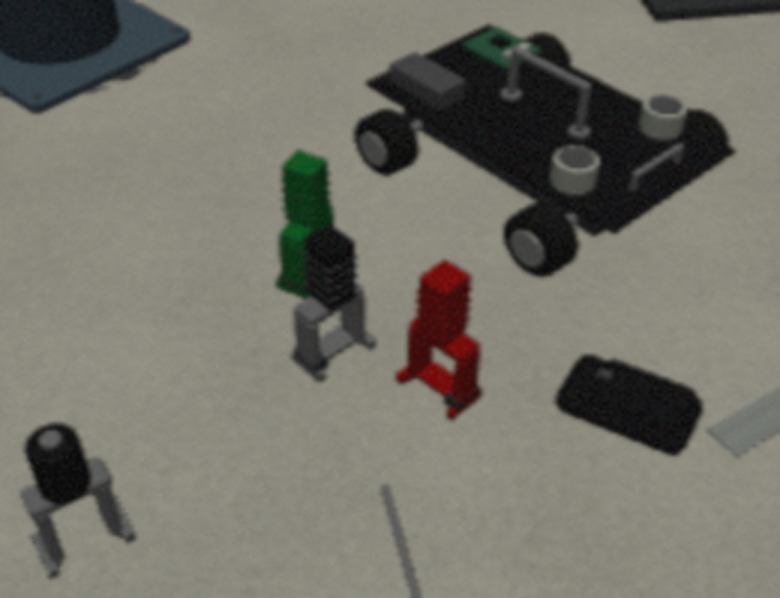

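View pics/a_si2.png

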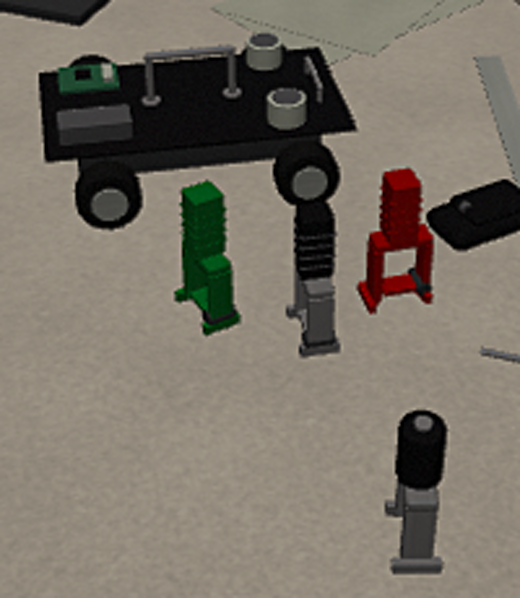

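```bash
python3 - <<'E'
from h import *
L=lambda n:pickle.load(open(f'pics/a_{n}.pkl','rb'))
s,d=L('scene'),L('side')
for nm,a,b in [('snap',(287.4,242.7),(336.3,243.6)),('green',(283.4,217.8),(295.4,241.4)),('red',(324.5,257.3),(368.7,234.4)),('open',(208.1,309.6),(374,330.2)),('bar',(366.6,141.6),(285,139.6))]:
    X,e=tri([(s,a),(d,b)]);print(nm,np.round(X,4),np.round(e,4),onz(s,a,0 if nm!='bar' else .116).round(3),onz(d,b,0 if nm!='bar' else .116).round(3))
E
```

```text
snap [ 0.5504 -0.1553  0.0181] [0.0028 0.0028] [ 0.541 -0.147  0.   ] [ 0.557 -0.131  0.   ]
green [ 0.473  -0.0919 -0.0041] [0.0003 0.0003] [ 0.476 -0.094  0.   ] [ 0.472 -0.097  0.   ]
red [ 0.6358 -0.1267  0.0049] [0.0004 0.0004] [ 0.633 -0.123  0.   ] [ 0.638 -0.122  0.   ]
open [ 0.5465 -0.3768 -0.0028] [0.0022 0.0022] [ 0.547 -0.375  0.   ] [ 0.546 -0.382  0.   ]
bar [0.5192 0.1836 0.1091] [0.0014 0.0014] [0.524 0.176 0.116] [0.516 0.168 0.116]
```

```bash
cat > fit.py <<'E'
from h import *
from scipy.optimize import minimize
def box(x0,x1,y0,y1,z0,z1): return np.array([[x,y,z] for x in (x0,x1) for y in (y0,y1) for z in (z0,z1)])/1000.
parts=[box(-13+-1,14,-13,13,66,126),box(-11,11,-29,29,58,66),box(-11,11,-29,-15,5,58),box(-11,11,15,29,5,58),box(-17,17,-29,-20,0,5),box(-17,17,20,29,0,5),box(-8,8,-16,16,11,15)]
def rend(c,x,y,yaw):
    m=np.zeros((400,640),np.uint8)
    R=np.array([[np.cos(yaw),-np.sin(yaw),0],[np.sin(yaw),np.cos(yaw),0],[0,0,1]])
    for p in parts:
        q=np.array([proj(c,R@v+[x,y,0]) for v in p])
        h=cv2.convexHull((q*16).round().astype(np.int32)); cv2.fillConvexPoly(m,h,1,cv2.LINE_8,4)
    return m
E
python3 - <<'E'
from fit import *
M=[]
for n in ('scene','side'):
    c=snap(n,'b'); ms=r.masks_of(n,'snap_hook')
    for m in ms: print(n,round(m['p'],2),np.round(m['extent'],1))
    want={'scene':(290,227),'side':(337,227)}[n]
    m=min(ms,key=lambda m:np.hypot(*(np.array(m['extent'][:2])-want)))
    M.append((c,m['mask'].astype(np.uint8)))
def cost(p):
    s=0
    for c,m in M:
        a=rend(c,*p); s+= 1-(a&m).sum()/max((a|m).sum(),1)
    return s
res=[]
for yaw in np.arange(0,np.pi,0.1):
    o=minimize(cost,[.545,-.14,yaw],method='Nelder-Mead',options=dict(initial_simplex=np.array([[.545,-.14,yaw],[.555,-.14,yaw],[.545,-.13,yaw],[.545,-.14,yaw+.1]])))
    res.append((o.fun,*o.x))
for q in sorted(res)[:5]: print(np.round(q,4))
b=sorted(res)[0][1:]
ims=[]
for c,m in M:
    im=c['pixels'][:,:,::-1].copy(); 
    for mm,col in((m,(0,255,255)),(rend(c,*b),(255,0,255))):
        cs,_=cv2.findContours(mm,cv2.RETR_LIST,cv2.CHAIN_APPROX_NONE); cv2.drawContours(im,cs,-1,col,1)
    ims.append(cv2.resize(im[170:280,260:380],None,fx=3.3,fy=3.3,interpolation=cv2.INTER_NEAREST))
cv2.imwrite('pics/b_fit.png',np.hstack(ims))
# bar ends / rover
s,d=M[0][0],M[1][0]
for nm,a,bb in [('p1',(520/3+180,50/2.85+120),(148/2.6+215,55/2.6+120)),('p2',(587/3+180,90/2.85+120),(232/2.6+215,50/2.6+120)),
  ('base1',(511/3+180,94/2.85+120),(151/2.6+215,101/2.6+120)),('base2',(579/3+180,130/2.85+120),(232/2.6+215,92/2.6+120))]:
    X,e=tri([(s,a),(d,bb)]);print(nm,np.round(X,4),np.round(e,4))
    z=.065 if 'base' in nm else .116
    print(onz(s,a,z).round(4),onz(d,bb,z).round(4))
E
```

```text
scene 0.93 [325.2 238.6  30.2  57.5]
scene 0.77 [283.2 198.6  20.4  49.4]
scene 0.61 [291.4 227.1  29.1  52.6]
side 0.95 [294.  219.1  27.2  57.9]
side 0.74 [369.  211.4  27.7  52.1]
side 0.61 [337.5 227.3  24.3  60.3]
[ 0.2614  0.5509 -0.1431  2.9705]
[ 0.2618  0.5506 -0.1434 -0.1832]
[ 0.2623  0.5506 -0.1433  2.9622]
[ 0.2643  0.5507 -0.1435 -0.1775]
[ 0.2645  0.5504 -0.143  -0.1775]
p1 [0.4831 0.1727 0.1137] [0.0005 0.0005]
[0.4857 0.1688 0.116 ] [0.4824 0.1693 0.116 ]
p2 [0.565  0.1584 0.1133] [0.0009 0.0009]
[0.5677 0.1534 0.116 ] [0.5639 0.1553 0.116 ]
base1 [0.482  0.1672 0.0654] [0. 0.]
[0.4817 0.1677 0.065 ] [0.4821 0.1679 0.065 ]
base2 [0.5636 0.1582 0.0671] [0. 0.]
[0.5621 0.1608 0.065 ] [0.5645 0.1617 0.065 ]
```

View pics/b_fit.png

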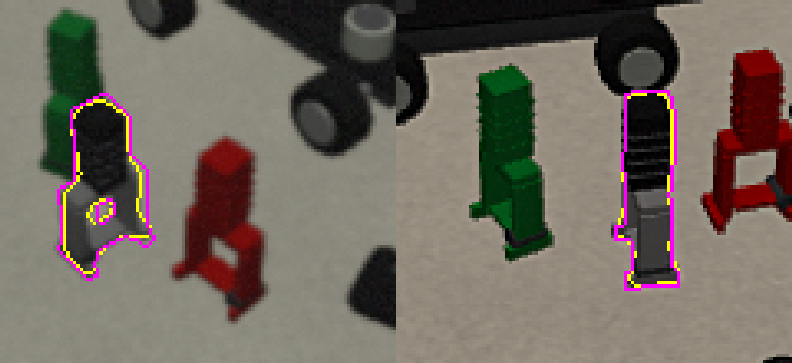

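```bash
cat > go.py <<'E'
from h import *
from scipy.spatial.transform import Rotation as Ro
def to(p,ang):
    s=r.sense();R=Ro.from_rotvec(s['eef_rot']);m=R.as_matrix();y=m[:,1]
    a=np.arctan2(y[1],y[0]);d=(ang-a+np.pi/2)%np.pi-np.pi/2
    # desired: x down, y at a+d
    b=a+d;Y=np.array([np.cos(b),np.sin(b),0]);X=np.array([0,0,-1.]);T=np.stack([X,Y,np.cross(X,Y)],1)
    dr=(Ro.from_matrix(T)*R.inv()).as_rotvec()
    print('clock',s['clock'],'tcp',s['eef_pos'].round(4),'yaz',round(a,3),'xaxis',m[:,0].round(3),'q',s['joint_pos'].round(2),'F',s['force'].round(1),'open',round(s['opening'],3))
    print('shift norm',((np.array(p)-s['eef_pos'])/.2).round(3),'turn norm',(dr/.5).round(3))
E
python3 -c "
from go import *
to([.5507,-.1432,.22],np.pi/2-.177)"
```

```text
clock 1.25 tcp [0.1962 0.5138 0.2187] yaz 1.206 xaxis [ 0. -0. -1.] q [ 1.    0.26  1.54 -0.    1.35 -0.2 ] F [ 0.5 -0.  -1. ] open 0.999
shift norm [ 1.772 -3.285  0.007] turn norm [0.    0.    0.376]
```

```bash
python3 -m creep '[[0.13,-0.25,0.12,0,0,0.1,0.6],[0.27,-0.5,0.2,0,0,0.2,0.6],[0.4,-0.75,0.2,0,0,0.3,0.6],[0.53,-1,0.2,0,0,0.38,0.6],[0.53,-1,0.2,0,0,0.38,0.6]]' && python3 -m creep '[[0.13,-0.25,0,0,0,0,0.6],[0.27,-0.5,0,0,0,0,0.6],[0.4,-0.75,0,0,0,0,0.6],[0.53,-1,0,0,0,0,0.6],[0.53,-1,0,0,0,0,0.6]]' && python3 - <<'E'
from go import *
for n in ('wrist',):
    c=snap(n,'c'); print([ (round(q['p'],2),q['pixel']) for q in r.landmark_of(n,'lift_bar')],[ (round(q['p'],2),q['pixel']) for q in r.landmark_of(n,'snap_hook')])
    print(np.round(c['intrinsics'],1))
to([.5507,-.1432,.22],np.pi/2-.177)
E
```

```text
clock: 1.88
eef_pos: [0.3039, 0.3112, 0.2589]
eef_rot: [0.142, 1.565, -0.142]
force: [0.2, 0.1, 0.4]
opening: 0.604
clock: 2.5
eef_pos: [0.4116, 0.1091, 0.2589]
eef_rot: [0.146, 1.564, -0.146]
force: [0.5, -0.5, -0.8]
opening: 0.597
[(0.77, [383.0, 267.5])] [(0.57, [203.9, 227.8]), (0.44, [189.3, 274.7])]
[[309.7   0.  319.9]
 [  0.  309.7 198.6]
 [  0.    0.    1. ]]
clock 2.65 tcp [0.4095 0.1124 0.2588] yaz 1.391 xaxis [ 0.  0. -1.] q [ 0.   -0.    1.74  0.    1.4  -1.39] F [-0.5  0.5 -0.2] open 0.598
shift norm [ 0.706 -1.278 -0.194] turn norm [-0.001  0.001  0.006]
```

View pics/c_wrist.png

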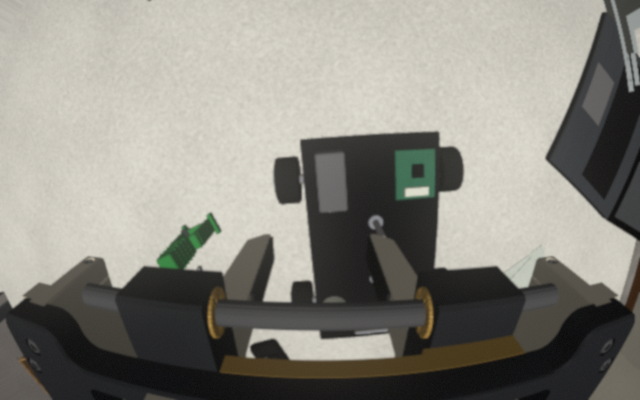

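```bash
cat >> h.py <<'E'
def wray(c,p):
    K=np.array(c['intrinsics']);R=np.array(c['R']);t=np.array(c['t'])
    v=(np.array(p)-K[:2,2])/K[0,0];th=np.hypot(*v);d=np.array([*(np.sin(th)*v/th),np.cos(th)]);d=R.T@d;return -R.T@t,d
def wonz(c,p,z):
    o,d=wray(c,p);return o+d*(z-o[2])/d[2]
E
python3 - <<'E'
from h import *
c=pickle.load(open('pics/c_wrist.pkl','rb'))
A=[wonz(c,p,.065) for p in [(302,140),(438,133),(322,337),(437,290)]]
for a in A: print(a.round(4))
f=lambda u,v:np.arctan2(*(v-u)[1::-1])
print(f(A[0],A[1])-np.pi/2,f(A[0],A[2]),f(A[1],A[3]))
print(wonz(c,(376,222),.116))
L=lambda n:pickle.load(open(f'pics/b_{n}.pkl','rb'))
s,d=L('scene'),L('side')
# deck corners from other cams: view
E
```

```text
[0.3661 0.0958 0.065 ]
[0.3848 0.2594 0.065 ]
[0.658 0.065 0.065]
[0.609  0.2451 0.065 ]
-0.11392019044326784 -0.10532298957661128 -0.06367933828888069
[0.46197008 0.1607013  0.116     ]
```

```bash
python3 -m creep '[[0.14,-0.25,0,0,0,0,0.6],[0.28,-0.5,0,0,0,0,0.6],[0.42,-0.75,0,0,0,0,0.6],[0.56,-1,0,0,0,0,0.6],[0.56,-1,0,0,0,0,0.6]]' && python3 - <<'E'
from go import *
c=snap('wrist','d')
print([ (round(q['p'],2),q['pixel']) for q in r.landmark_of('wrist','snap_hook')])
to([.5507,-.1432,.18],np.pi/2-.177)
E
```

```text
clock: 3.28
eef_pos: [0.523, -0.0885, 0.258]
eef_rot: [0.142, 1.566, -0.142]
force: [0.0, 0.4, -0.9]
opening: 0.603
[(0.97, [312.5, 242.2]), (0.75, [313.6, 127.9])]
clock 3.375 tcp [ 0.5214 -0.0857  0.2584] yaz 1.392 xaxis [-0.001  0.002 -1.   ] q [-0.38  0.2   1.52  0.    1.43 -1.77] F [-0.3 -0.1 -0.5] open 0.599
shift norm [ 0.147 -0.288 -0.392] turn norm [-0.003 -0.002  0.003]
```

View pics/d_wrist.png

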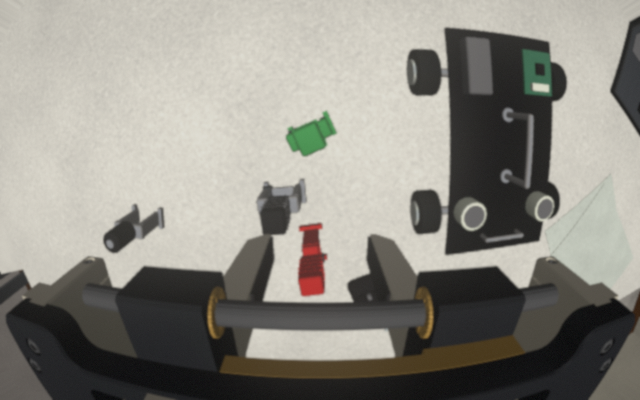

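```bash
python3 - <<'E'
import cv2,numpy as np
a=cv2.imread('pics/d_wrist.png')
x=cv2.resize(a[90:210,470:570],None,fx=4,fy=4,interpolation=cv2.INTER_CUBIC);y=cv2.resize(a[160:260,240:340],None,fx=4,fy=4,interpolation=cv2.INTER_CUBIC)
y=cv2.copyMakeBorder(y,0,80,0,0,0)
cv2.imwrite('pics/d_z.png',np.hstack([x,y]))
E
```

```text
(no output)
```

View pics/d_z.png

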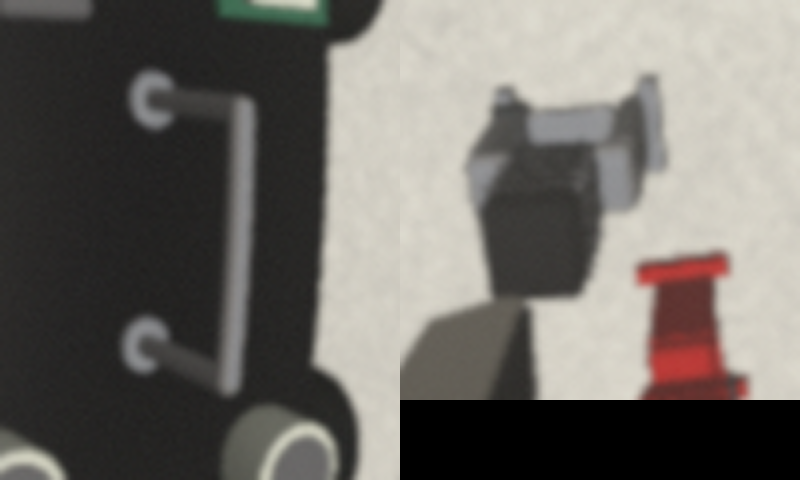

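```bash
python3 - <<'E'
from h import *
c=pickle.load(open('pics/d_wrist.pkl','rb'))
a,b=wonz(c,(530.7,116.2),.116),wonz(c,(527.2,186.2),.116);print(a,b,(a+b)/2,np.arctan2(*(b-a)[1::-1]),np.linalg.norm(b-a))
a,b=wonz(c,(508,114.7),.065),wonz(c,(506.5,176.2),.065);print(a,b,(a+b)/2,np.arctan2(*(b-a)[1::-1]))
q=[wonz(c,((u-400)/4+240,v/4+160),.126) for u,v in [(484,195),(603,193),(492,297),(582,297)]]
print(np.round(q,4),np.mean(q,0),np.linalg.norm(q[0]-q[1]))
E
```

```text
[0.48171069 0.16724979 0.116     ] [0.56575752 0.15869277 0.116     ] [0.52373411 0.16297128 0.116     ] -0.10146294354949947 0.08448130855701332
[0.48302695 0.16741933 0.065     ] [0.56555666 0.15972534 0.065     ] [0.5242918  0.16357234 0.065     ] -0.09295826143981047
[[ 0.5324 -0.1524  0.126 ]
 [ 0.5374 -0.1219  0.126 ]
 [ 0.5606 -0.1573  0.126 ]
 [ 0.5647 -0.1335  0.126 ]] [ 0.54879466 -0.14126464  0.126     ] 0.030945382189289827
```

```bash
python3 -m creep '[[0.145,-0.286,0,0,0,0,0.6],[0.145,-0.286,-0.2,0,0,0,0.6],[0.145,-0.286,-0.4,0,0,0,0.6],[0.145,-0.286,-0.4,0,0,0,0.6]]'; python3 - <<'E'
from go import *
c=snap('wrist','e');c=snap('scene','e')
to([.5502,-.1428,.08],np.pi/2-.177)
E
```

```text
clock: 3.88
eef_pos: [0.548, -0.1393, 0.1759]
eef_rot: [0.142, 1.574, -0.135]
force: [-0.1, 0.2, -0.2]
opening: 0.598
clock 3.975 tcp [ 0.5507 -0.1412  0.1797] yaz 1.394 xaxis [ 0.     0.002 -1.   ] q [-0.45  0.32  1.55  0.    1.27 -1.84] F [ 0.5 -0.2 -0.1] open 0.602
shift norm [-0.003 -0.008 -0.499] turn norm [-0.003  0.    -0.001]
```

View pics/e_wrist.png

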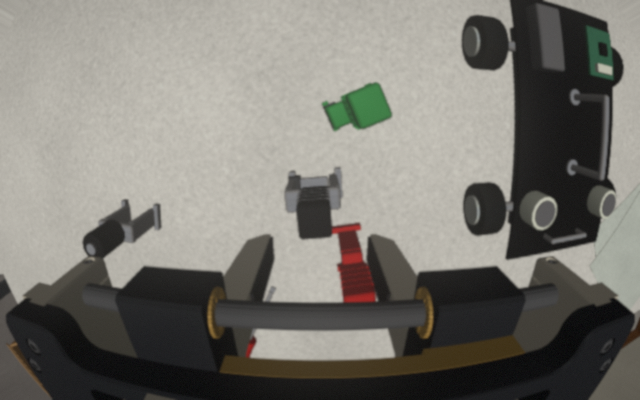

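View pics/e_scene.png

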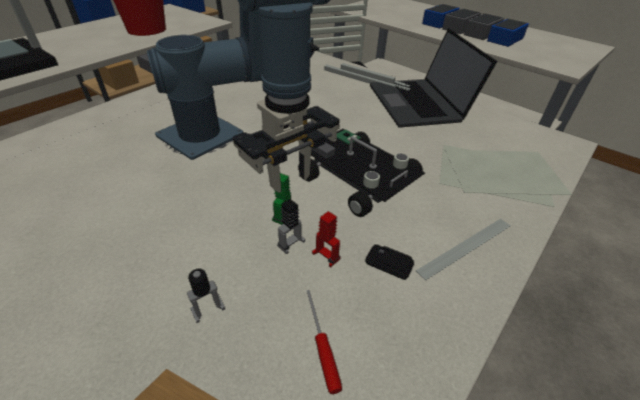

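```bash
python3 - <<'E'
from h import *
def wproj(c,X):
    q=np.array(c['R'])@X+np.array(c['t']);K=np.array(c['intrinsics']);th=np.arctan2(np.hypot(q[0],q[1]),q[2]);return K[:2,2]+K[0,0]*th*q[:2]/np.hypot(q[0],q[1])
c=pickle.load(open('pics/e_wrist.pkl','rb'));s=pickle.load(open('pics/e_scene.pkl','rb'))
print(wproj(c,np.array([.5502,-.1428,.126])),wproj(c,np.array([.5507,-.1412,.1797])),proj(s,np.array([.5507,-.1412,.1797])),proj(s,np.array([.5502,-.1428,.126])))
print(wonz(c,(314,220),.126))
E
```

```text
[316.1906955  222.03137163] [318.2582771  254.84040669] [290.07416881 183.15784964] [290.08789467 203.41928146]
[ 0.54831425 -0.14411628  0.126     ]
```

```bash
python3 -m creep '[[-0.003,-0.008,-0.15,0,0,0,0.6],[-0.003,-0.008,-0.3,0,0,0,0.6],[-0.003,-0.008,-0.42,0,0,0,0.6],[-0.003,-0.008,-0.49,0,0,0,0.6],[-0.003,-0.008,-0.49,0,0,0,0.6],[-0.003,-0.008,-0.49,0,0,0,0.15],[-0.003,-0.008,-0.49,0,0,0,0.1],[-0.003,-0.008,-0.49,0,0,0,0.1],[-0.003,-0.008,-0.49,0,0,0,0.1],[-0.003,-0.008,-0.49,0,0,0,0.1]]'; python3 - <<'E'
from go import *
c=snap('side','f');c=snap('scene','f')
to([.5502,-.1428,.08],np.pi/2-.177)
E
```

```text
clock: 5.22
eef_pos: [0.5504, -0.143, 0.0822]
eef_rot: [0.14, 1.566, -0.138]
force: [0.1, -0.1, 3.1]
opening: 0.281
clock 5.325 tcp [ 0.5505 -0.143   0.0822] yaz 1.394 xaxis [ 0.001  0.001 -1.   ] q [-0.45  0.42  1.67  0.    1.06 -1.85] F [ 0.2 -0.3  4.6] open 0.285
shift norm [-0.001  0.001 -0.011] turn norm [-0.002  0.002 -0.001]
```

View pics/f_side.png

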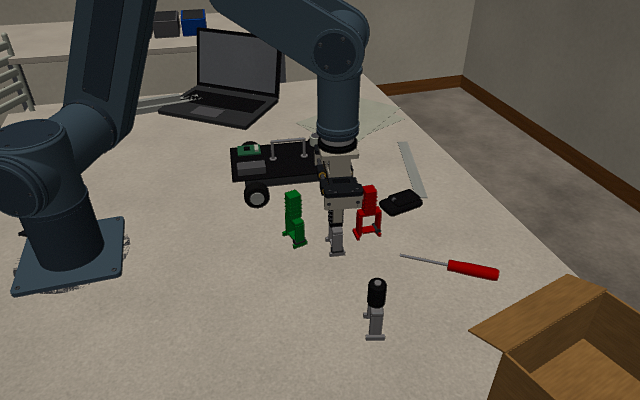

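View pics/f_scene.png

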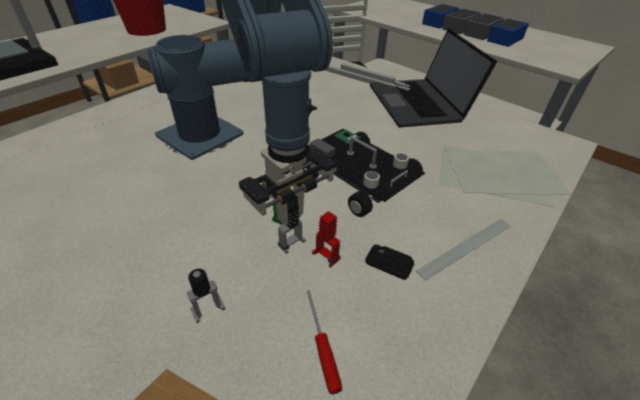

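```bash
python3 -m creep '[[0,0,0.1,0,0,0,0.1],[0,0,0.25,0,0,0,0.1],[0,0,0.5,0,0,0,0.1],[0,0,0.75,0,0,0,0.1],[0,0,0.88,0,0,0,0.1],[-0.02,0.2,0.88,0,0,0.05,0.1],[-0.04,0.4,0.88,0,0,0.1,0.1],[-0.06,0.6,0.88,0,0,0.15,0.1],[-0.09,0.8,0.88,0,0,0.15,0.1],[-0.13,1,0.88,0,0,0.15,0.1],[-0.13,1,0.88,0,0,0.15,0.1]]'; python3 - <<'E'
from go import *
c=snap('side','g');c=snap('scene','g')
to([.524,.1635,.26],np.pi/2-.1)
E
```

```text
clock: 6.7
eef_pos: [0.523, 0.0596, 0.2574]
eef_rot: [0.078, 1.571, -0.075]
force: [0.7, -1.3, -2.1]
opening: 0.281
clock 6.8 tcp [0.5241 0.0571 0.2576] yaz 1.471 xaxis [-0.     0.001 -1.   ] q [-0.1   0.19  1.52  0.    1.42 -1.57] F [ 0.1 -0.9 -3.3] open 0.283
shift norm [-0.     0.532  0.012] turn norm [-0.001 -0.001  0.   ]
```

View pics/g_side.png

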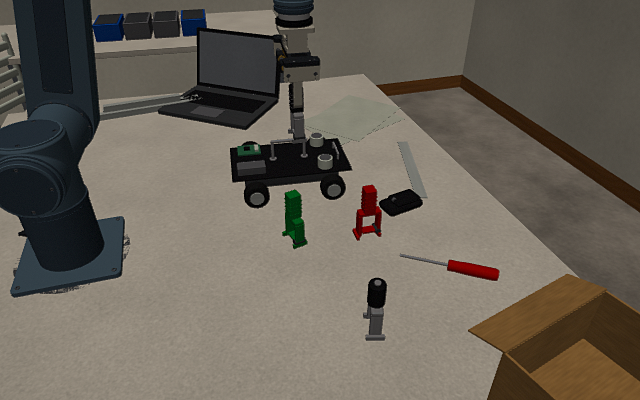

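View pics/g_scene.png

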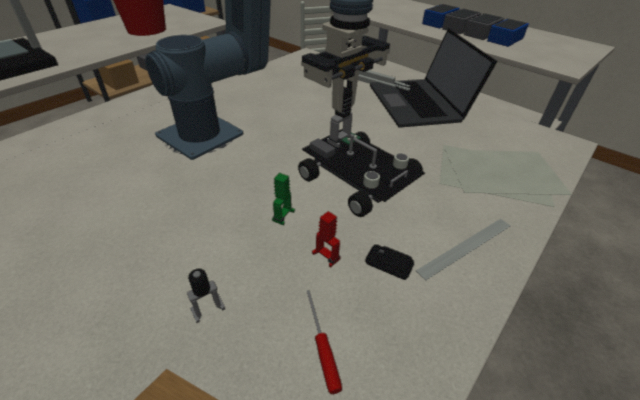

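```bash
python3 -m creep '[[0,0.2,0,0,0,0,0.1],[0,0.4,0,0,0,0,0.1],[0,0.532,0,0,0,0,0.1],[0,0.532,0,0,0,0,0.1],[0,0.532,-0.15,0,0,0,0.1],[0,0.532,-0.15,0,0,0,0.1],[0,0.532,-0.15,0,0,0,0.1]]'; python3 - <<'E'
from go import *
ims=[]
for n,b in (('side',(230,60,130,130)),('scene',(290,70,130,130))):
    c=snap(n,'h');x,y,w,h=b;ims.append(cv2.resize(c['pixels'][y:y+h,x:x+w,::-1],None,fx=3,fy=3,interpolation=cv2.INTER_CUBIC))
cv2.imwrite('pics/h_z.png',np.hstack(ims))
snap('wrist','h')
to([.524,.1635,.147],np.pi/2-.1)
E
```

```text
clock: 7.68
eef_pos: [0.5246, 0.1623, 0.2281]
eef_rot: [0.08, 1.569, -0.08]
force: [-0.7, -0.5, -2.1]
opening: 0.281
clock 7.825 tcp [0.5248 0.163  0.2287] yaz 1.47 xaxis [ 0.002  0.001 -1.   ] q [ 0.1   0.25  1.52  0.    1.37 -1.37] F [-0.  -0.4 -2.6] open 0.286
shift norm [-0.004  0.002 -0.409] turn norm [-0.002  0.003  0.002]
```

View pics/h_z.png

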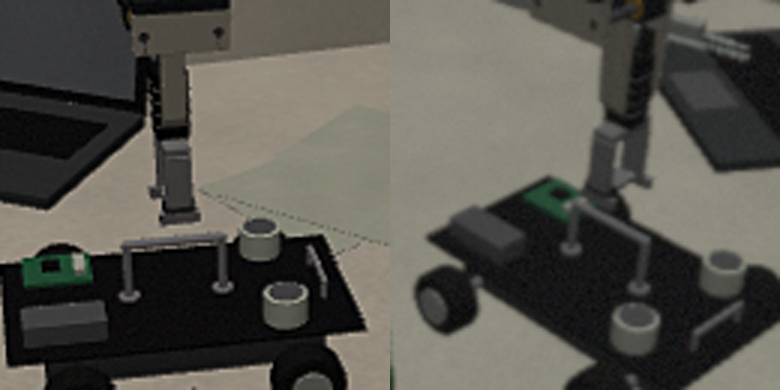

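View pics/h_wrist.png

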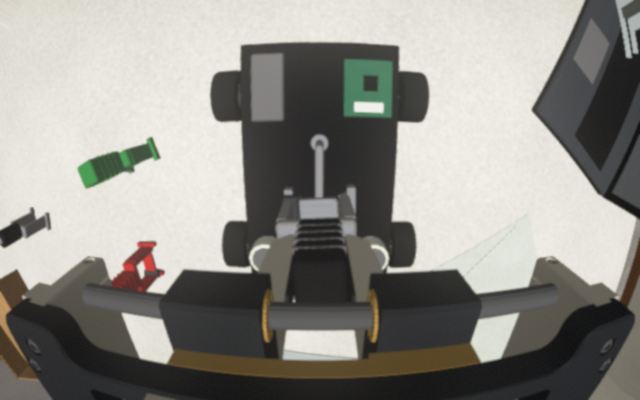

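```bash
python3 -m creep '[[-0.004,0.002,-0.06,0,0,0,0.1],[-0.004,0.002,-0.12,0,0,0,0.1],[-0.004,0.002,-0.15,0,0,0,0.1],[-0.004,0.002,-0.18,0,0,0,0.1],[-0.004,0.002,-0.21,0,0,0,0.1],[-0.004,0.002,-0.24,0,0,0,0.1],[-0.004,0.002,-0.27,0,0,0,0.1],[-0.004,0.002,-0.3,0,0,0,0.1],[-0.004,0.002,-0.3,0,0,0,0.1]]'; python3 - <<'E'
from go import *
ims=[]
for n,b in (('side',(230,60,130,130)),('scene',(290,70,130,130))):
    c=snap(n,'i');x,y,w,h=b;ims.append(cv2.resize(c['pixels'][y:y+h,x:x+w,::-1],None,fx=3,fy=3,interpolation=cv2.INTER_CUBIC))
cv2.imwrite('pics/i_z.png',np.hstack(ims))
to([.524,.1635,.147],np.pi/2-.1)
E
```

```text
clock: 8.95
eef_pos: [0.5242, 0.1624, 0.168]
eef_rot: [0.079, 1.568, -0.08]
force: [2.1, -5.3, 0.4]
opening: 0.281
clock 9.05 tcp [0.5242 0.1623 0.1682] yaz 1.47 xaxis [ 0.001 -0.001 -1.   ] q [ 0.1   0.29  1.61 -0.    1.23 -1.37] F [ 0.1 -6.4  0.2] open 0.28
shift norm [-0.001  0.006 -0.106] turn norm [0.002 0.003 0.002]
```

View pics/i_z.png

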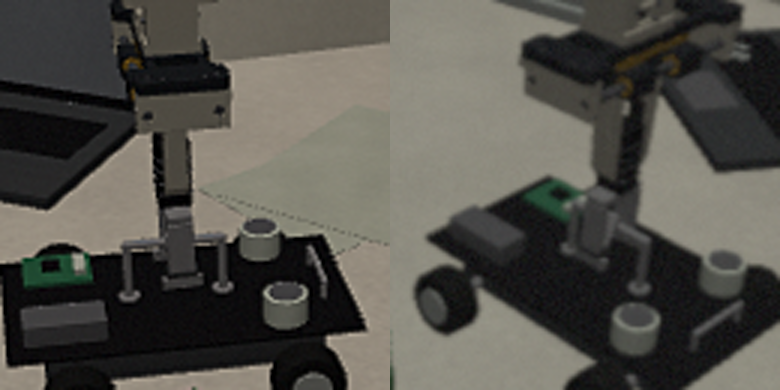

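```bash
python3 -m creep '[[0,0.004,-0.03,0,0,0,0.1],[0,0.004,-0.06,0,0,0,0.1],[0,0.004,-0.085,0,0,0,0.1],[0,0.004,-0.1,0,0,0,0.1],[0,0.004,-0.11,0,0,0,0.1],[0,0.004,-0.11,0,0,0,0.1],[0,0.004,-0.11,0,0,0,0.1]]'; python3 - <<'E'
from go import *
ims=[]
for n,b in (('side',(230,60,130,130)),('scene',(290,70,130,130))):
    c=snap(n,'j');x,y,w,h=b;ims.append(cv2.resize(c['pixels'][y:y+h,x:x+w,::-1],None,fx=3,fy=3,interpolation=cv2.INTER_CUBIC))
cv2.imwrite('pics/j_z.png',np.hstack(ims))
to([.524,.1635,.147],np.pi/2-.1)
E
```

```text
clock: 9.93
eef_pos: [0.5244, 0.1637, 0.1482]
eef_rot: [0.079, 1.566, -0.079]
force: [-3.6, -0.2, 12.0]
opening: 0.279
clock 10.025 tcp [0.5244 0.1637 0.1482] yaz 1.47 xaxis [ 0.003 -0.    -1.   ] q [ 0.1   0.31  1.64 -0.    1.18 -1.37] F [-4.6 -1.4 11.7] open 0.275
shift norm [-0.002 -0.001 -0.006] turn norm [0.001 0.006 0.001]
```

View pics/j_z.png

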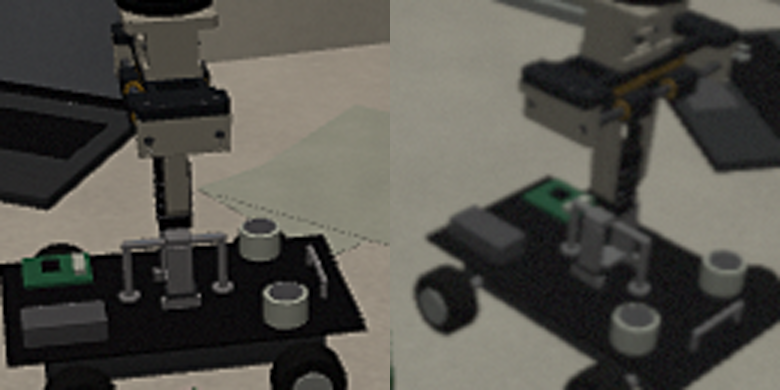

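```bash
python3 -m creep '[[0,0,0,0,0,0,0.4],[0,0,0,0,0,0,0.6],[0,0,0,0,0,0,0.6],[0,0,0,0,0,0,0.6]]'; python3 - <<'E'
from go import *
ims=[]
for n,b in (('side',(230,60,130,130)),('scene',(290,70,130,130))):
    c=snap(n,'k');x,y,w,h=b;ims.append(cv2.resize(c['pixels'][y:y+h,x:x+w,::-1],None,fx=3,fy=3,interpolation=cv2.INTER_CUBIC))
cv2.imwrite('pics/k_z.png',np.hstack(ims))
to([.524,.1635,.147],np.pi/2-.1)
E
```

```text
clock: 10.52
eef_pos: [0.5243, 0.1638, 0.1479]
eef_rot: [0.079, 1.567, -0.079]
force: [0.8, 0.4, 0.4]
opening: 0.595
clock 10.625 tcp [0.5244 0.1637 0.1479] yaz 1.47 xaxis [ 0.003 -0.    -1.   ] q [ 0.1   0.31  1.64 -0.    1.18 -1.37] F [ 0.  -0.5  0.8] open 0.598
shift norm [-0.002 -0.001 -0.005] turn norm [0.001 0.005 0.001]
```

View pics/k_z.png

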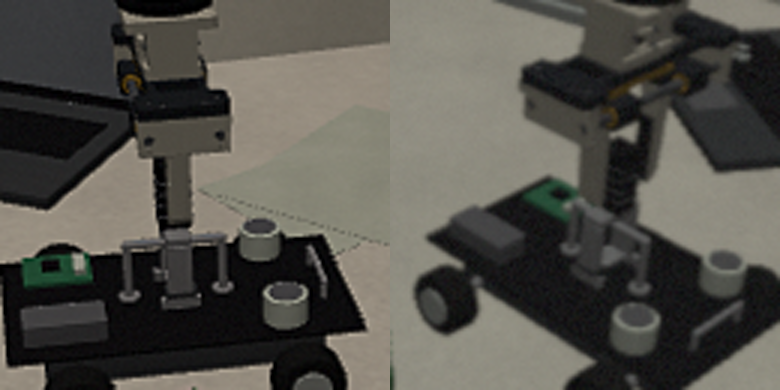

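Released cleanly, with the force back to about zero. I'll raise the arm and check the fit.

```bash
python3 -m creep '[[0,0,0.1,0,0,0,0.6],[0,0,0.3,0,0,0,0.6],[0,0,0.55,0,0,0,0.6],[0,0,0.8,0,0,0,0.6],[-0.2,0,0.8,0,0,0,0.6],[-0.4,0,0.8,0,0,0,0.6],[-0.6,0,0.8,0,0,0,0.6],[-0.6,0,0.8,0,0,0,0.6]]'; python3 - <<'E'
from fit import *
from scipy.optimize import minimize
ims=[];M=[]
import fit
for n,b in (('side',(230,90,130,120)),('scene',(290,90,130,120))):
    c=snap(n,'l');x,y,w,h=b;ims.append(cv2.resize(c['pixels'][y:y+h,x:x+w,::-1],None,fx=3,fy=3,interpolation=cv2.INTER_CUBIC))
    want=(290,150) if n=='side' else (358,150)
    ms=r.masks_of(n,'snap_hook')
    for m in ms: print(n,round(m['p'],2),np.round(m['extent'],1))
    im=c['pixels'][:,:,::-1].copy()
    s=fit.proj
    fit.proj=lambda c,X:s(c,X+np.array([0,0,.065]))
    mm=rend(c,.5243,.1637,-.1);fit.proj=s
    cs,_=cv2.findContours(mm,cv2.RETR_LIST,cv2.CHAIN_APPROX_NONE); cv2.drawContours(im,cs,-1,(255,0,255),1)
    ims.append(cv2.resize(im[y:y+h,x:x+w],None,fx=3,fy=3,interpolation=cv2.INTER_NEAREST))
    print(n,'open',[(round(q['p'],2),np.round(q['pixel'],1)) for q in r.landmark_of(n,'open_hook')][:2])
cv2.imwrite('pics/l_z1.png',np.hstack(ims[:2]));cv2.imwrite('pics/l_z2.png',np.hstack(ims[2:]))
snap('wrist','l');print(r.sense()['eef_pos'],r.sense()['clock'],r.sense()['force'])
E
```

```text
clock: 11.62
eef_pos: [0.4023, 0.1639, 0.3085]
eef_rot: [0.078, 1.566, -0.078]
force: [0.6, 0.2, 0.9]
opening: 0.593
side 0.67 [294.9 218.3  25.4  58.7]
side 0.6 [368.6 213.6  24.7  57.9]
side 0.58 [289.2 135.1  18.8  54.3]
side open [(0.88, array([371.7, 326.2]))]
scene 0.95 [324.1 238.4  30.5  55.8]
scene 0.83 [360.9 141.   21.5  49.2]
scene 0.69 [284.9 199.4  20.   52.1]
scene open [(0.68, array([209.6, 308.8]))]
[0.40514866 0.16360615 0.30756975] 11.975 [ 0.51389275 -0.36278526 -0.0870129 ]
```

View pics/l_z1.png

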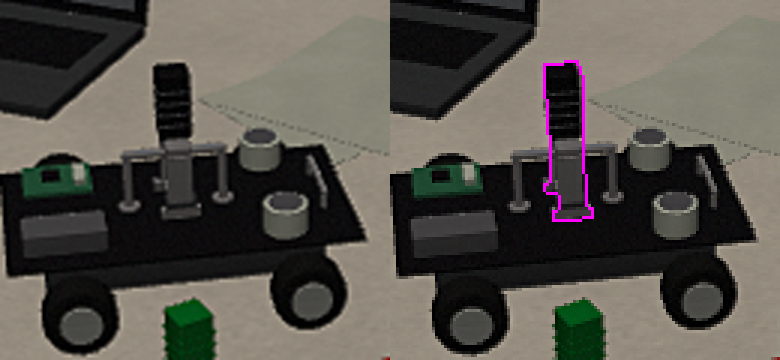

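View pics/l_z2.png

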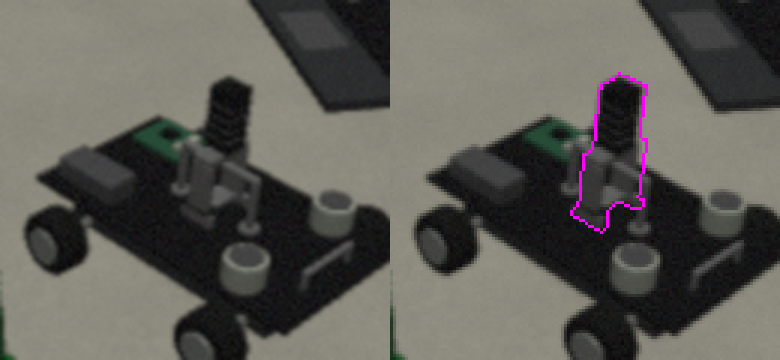

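View pics/l_wrist.png

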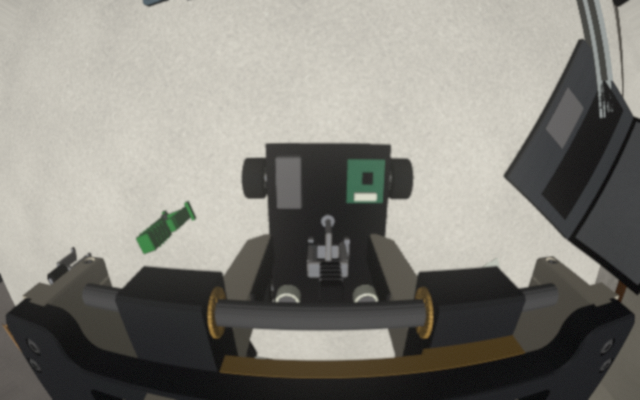

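```bash
python3 - <<'E'
import cv2,numpy as np,pickle
a=cv2.imread('pics/l_wrist.png')[205:295,285:375]
b=cv2.imread('pics/l_scene.png')[115:175,340:390]
a=cv2.resize(a,(560,560),interpolation=cv2.INTER_CUBIC);cv2.imwrite('pics/l_wz.png',np.clip(a*1.6,0,255).astype(np.uint8))
b=cv2.resize(b,(480,576),interpolation=cv2.INTER_CUBIC);cv2.imwrite('pics/l_sz.png',np.clip(b*1.8,0,255).astype(np.uint8))
print(np.array(pickle.load(open('pics/l_wrist.pkl','rb'))['R']).round(2))
E
```

```text
[[ 0.1   0.99 -0.  ]
 [ 0.95 -0.1   0.29]
 [ 0.29 -0.03 -0.96]]
```

View pics/l_wz.png

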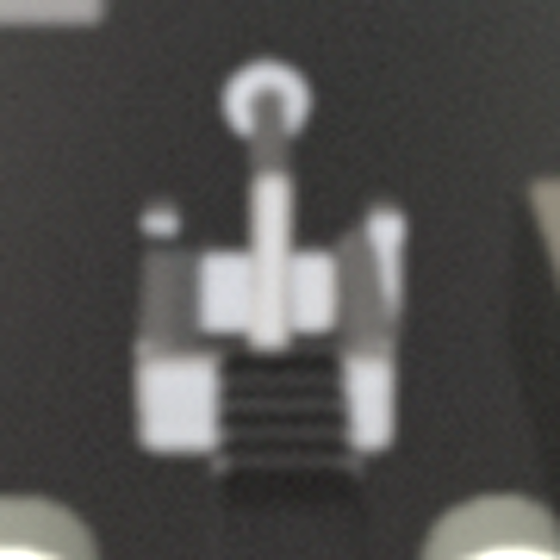

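View pics/l_sz.png

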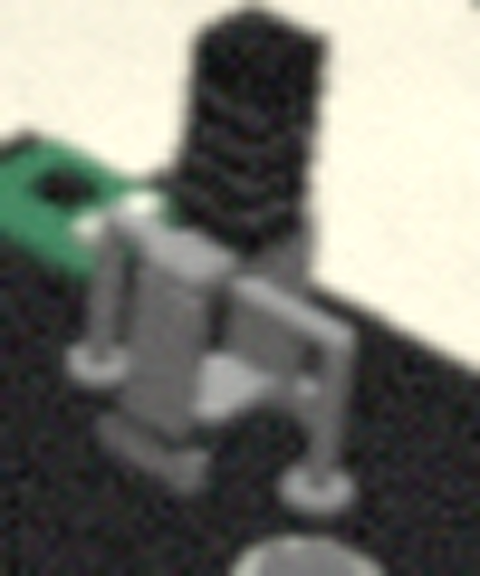

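```bash
python3 -c "
from station import r
s=r.sense();print(s['clock'],s['force'],s['opening']);print(r.close_job())"
```

```text
11.975 [ 0.51389275 -0.36278526 -0.0870129 ] 0.6009685663484104
the job is handed in; nothing more can be done
None
```

The snap hook is fitted over the tall staple and standing on the robot's deck. I handed the job in at about 12 s of the 42 s allowed.

I pinched the hook by its grip (about 26 mm wide in the jaws) and turned it about 0.08 rad to line up with the bar. I then pushed it straight down until the wrist force read about 12 N. After that I let go and moved the gripper up and clear.

**What the last checks showed:**
- **Gate:** the wrist and scene pictures show it lying flat across the mouth, below the bar. I judged this by eye; nothing measures its angle.
- **Seating:** with the hook model placed where I let go, feet at deck height, its outline matched the side view. In the scene view the feet sat about 1 px off, which is within the calibration error. The hook looks upright and centred on the bar.
- **Release:** the force on the tool was about zero, the jaws were open, and the gripper was well clear.
- **Other hooks:** the gateless hook is still standing. Its detected position moved 2 to 5 px between the first and last pictures, which I put down to detector noise because the arm never went near it. The green and red look-alikes were not touched.

**One disagreement:** the network's early position for the bar was up to 20 mm off the one I measured from the staple's posts and the deck edges. I used my own measurement, and the fit bore it out.

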